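# Load the slide cassette into the sloped feeder and lock it

### The job

Set the slide cassette down on the open lower part of the feeder's ramp with its upright tab at the downhill end and let go of it. Then take it anew at the tab end and push it up the ramp, under the hood, until it rests fully home against the top stop. Finally slide the black lock knob inward to its end stop, so that the bolt closes behind the cassette, and leave the things lying around where they are.

Things in the scene. Friction and masses are not known exactly. Their poses are not given: they have to be found in the camera images.
- cassette: white plastic slide cassette, a box 90 long (its x) x 44 wide (y) x 34 high (z) filled with upright glass slides, about 0.22 kg. Origin: centre of its underside. At its tail end (-x) an upright tab 12 (x) x 16 (y) stands on the top, centre at x = -37, from z = 34 to 62. It stands upright on the worktop at the start, at any yaw up to about 57 degrees either way.
- cassette_tab (a point): centre of the top of the cassette's tab, 62 above the underside, 37 from its middle towards the tail
- ramp: the feeder's sloped aluminium deck, fixed. Origin: on the sliding surface, 22 above the worktop; x runs uphill along it (7 degrees, roughly away from the robot), y across to the left looking uphill, z square to it. The deck starts at x = -111. Open part to x = 50: side rails 8 high, 60 apart up to x = -30, narrowing to 49 at x = 10. Friction holds the cassette on the slope where it is left.
- ramp_stop (a point): foot of the top stop's face, on the sliding surface at ramp x = 95, y = 0. A cassette that is fully home has its front end here, its origin at ramp x = 50, its tail face at x = 5, its tab centre at x = 13
- hood_edge (a point): middle of the top front edge of the grey hood, at ramp x = 51, 45 above the sliding surface. The hood covers ramp x = 51 to 105; its underside is 41 above the surface, its outer width 60
- lock (a joint): slide of the bolt across the ramp, in m: 0 open, 0.026 fully in (end stop); grows as the knob moves along the ramp's +y. Starts between 0 and 0.006 (channel clear), stays where left, needs about 2 N. Closed, the bolt (10 wide, 9 to 19 above the surface) reaches to ramp y = -8, its uphill face at ramp x = 0, 5 behind the tail of a cassette that is home.
- lock_knob (a point): centre of the top of the black lock knob beside the ramp, on its right: a block 20 (ramp x) x 14 (ramp y), 9 to 31 above the level of the sliding surface, at ramp x = -5 and ramp y = -68 when open, -42 when closed. The track under it is 3 above that level, its steel edges 9.
- coverslips: bystander: small box, 36 x 36 x 22, origin under its centre
- timer: bystander: lab timer, 66 x 64 x 21, origin under its centre
- objective_case: bystander: round case, 41 diameter x 58 high, origin under its centre
- usb_stick: bystander: memory stick, 20 x 61 x 10, origin under its centre
Not all that is in view belongs to the job. Several things have the shape of the cassette; the one meant has the colours described above.

How it is judged:
By the outcome, as a careful person would: the job done as asked, in the order asked, and still so for the second after the job is handed in, with the robot touching nothing.
It also fails if it takes over 58 s, if anything falls off the work surface, if the arm or the gripper's body presses on something with over 40 N, if the wrist force passes 120 N, or if a joint passes its speed limit or range.

### The arm

A 6-joint arm with a two-finger parallel gripper is mounted at the origin on a cart in front of the work surface, level with it; the furniture and walls round the work are solid. World frame = base frame: x ahead of the robot, y to its left, z up, the work surface at z = 0. Lengths are in m, angles in rad, forces in N, time in s.
With the tool pointing down it reaches from about 0.4 to 0.825 m from the base axis. Payload 7 kg.
Tool frame: the origin (TCP) lies midway between the tips of the shut fingers; the grasp point (between the pads) lies 19 mm behind it; z points along the fingers, y is the line along which they close (so a half turn about z gives the same grasp; the last joint's range is limited). The gripper opens to 88 mm and grips with 3 to 60 N. Pads are 19 mm wide; open, the fingers measure 130 mm over their backs; the gripper's body (78 mm by 193 mm) begins 47 mm behind the grasp point.
Start: joints at [-0.966, 0.359, 0.012, 0, -1.224, -0.288], TCP at [0.21, -0.641, 0.227] pointing down, gripper open.
Joint ranges: [-3.07, 3.07], [-1.43, 2.12], [-1.02, 1.25], [-3.03, 1.67], [-3.05, -0], [-3.03, 3.03]. Speed limits (rad/s): [2.39, 2.39, 3.01, 3.14, 3.14, 3.14].

### API

Orientations are given as a unit quaternion [w, x, y, z].
In Python, from workcell import robot, eyes, order gives the robot as it stands.
- The arm moves only by the tool drive_tool, never from a script. Its argument "motion" is a list of rows, each an object of numbers: "claw": the opening, from -1 (shut) to 1 (fully open); "dx", "dy", "dz": the shift along the tool's x, y, z in mm; "turn": the turn about the tool's z in rad. A call has 1 to 8 rows; each row is the pose to reach, as a shift and turn from the pose commanded when the call began, along the tool's axes at that moment; what a row does not reach only later rows make up. A row lasts 1/12 s, in which the tool goes at most 41.7 mm and 7.16 degrees, less where a joint would pass 70% of its speed; a pose out of reach is approached as far as the arm can. A call with a gripper value outside its range is refused whole. The fingers move at their own pace and stop on an object; "newtons" is the grip in N (left out, the last holds). Time passes only in rows, so rows that repeat a pose let the fingers close. It gives the time, the measured TCP pose, the force, the opening and the grip force at its end, in the units of the state.
- robot.read_state(): the state, without advancing time (a new reading comes with each control period).
- eyes.grab_frame(name): name is "side" or "top"; returns the picture (480x640x3 uint8, blue, green, red); there is no depth.
- eyes.get_calibration(name): a dict with "fovy" (degrees; the focal length in pixels is half the picture's height over the tangent of half this angle, whatever the lens; pixels are square), "cx", "cy" (the principal point, pixels), "dist" ([k1, k2, p1, p2, k3] as OpenCV has them; the pictures are not rectified), "extrinsics" (4x4, takes a point from world to camera coordinates). Camera axes: x right, y down, z forward; pixel columns grow to the right and rows downward; lengths in m; the calibration is good to about 2 mm. A picture is of the moment at which its call begins. get_calibration takes no time and is no camera call.
- order.close_job(): hands the job in; it is judged then, once.
The state is a dict: "time": time; "joints": joint angles; "dq": joint speeds; "joint_efforts": joint torques, N m; "tool_pos": TCP position; "tcp_rot": TCP orientation; "ft_force": force on the tool from outside, world axes, zero at the start; "torque": the same for the moment, N m; "grip_width": finger opening in m; "finger_force": force on a finger pad.
Only numpy, scipy, OpenCV 4.12 (cv2) and the standard library are available. Lean on these libraries where they do the work, as an engineer would, in place of code of your own. Each camera call takes 0.05 s, during which the arm holds its last target. There are 200 camera calls.

## Working session

There is one attempt and no reset: what is moved stays moved. The work goes in short steps, Python scripts to look and compute and a tool call to move; the robot and the scene stay as the last step left them, time stands still between calls to the robot, and variables do not carry over. Pictures are saved under pics/ and viewed, at most 10 in all, crops included, and the job is handed in when it is done.

Besides the shell and the picture viewer there is one more tool, called after "Request:" by a JSON object that holds its "fn" and its "kwargs". drive_tool: Moves the arm, as the interface text tells. Its arguments: {"type":"object","properties":{"motion":{"type":"array","items":{"type":"object","properties":{"claw":{"type":"number"},"dx":{"type":"number"},"dy":{"type":"number"},"dz":{"type":"number"},"turn":{"type":"number"}}}},"newtons":{"type":"number"}},"required":["motion"]}

```bash
mkdir -p pics; ls
python3 - <<'E'
from workcell import robot, eyes, order
import cv2
for n in ("top","side"):
    cv2.imwrite(f"pics/{n}0.png",eyes.grab_frame(n)); c=eyes.get_calibration(n); print(n,c)
print(robot.read_state())
E
```

```text
pics
top {'fovy': 57.160665852699935, 'cx': 320.1691253339604, 'cy': 238.90536297206086, 'dist': array([-0.08602875,  0.        ,  0.        ,  0.        ,  0.        ]), 'extrinsics': array([[ 0.00447224, -0.99995183,  0.00873744, -0.14535802],
       [-0.99663262, -0.00517244, -0.08183313,  0.60170768],
       [ 0.08187438, -0.00834204, -0.99660774,  0.86936191],
       [ 0.        ,  0.        ,  0.        ,  1.        ]])}
side {'fovy': 57.69263865159391, 'cx': 316.5723683684308, 'cy': 240.2958869495625, 'dist': array([-0.06324277,  0.        ,  0.        ,  0.        ,  0.        ]), 'extrinsics': array([[ 0.99534889, -0.09484071,  0.01690669, -0.59294902],
       [-0.03643161, -0.5330361 , -0.84530779,  0.03070856],
       [ 0.08918146,  0.84076023, -0.53401209,  0.94640182],
       [ 0.        ,  0.        ,  0.        ,  1.        ]])}
{'time': 0.1, 'joints': array([-9.65895692e-01,  3.59267713e-01,  1.11386639e-02, -3.44359306e-04,
       -1.22410042e+00, -2.88097040e-01]), 'dq': array([ 0.00072113, -0.00232792,  0.00159079,  0.00260893, -0.00123258,
        0.00043594]), 'joint_efforts': array([-1.21196972e-03, -5.84161341e+01,  2.93750435e+01,  7.01553896e+00,
        1.01589793e-02, -1.07077749e-04]), 'tool_pos': array([ 0.21012308, -0.64098593,  0.22573553]), 'tcp_rot': array([-1.63400547e-04, -1.57682284e-01,  9.87489624e-01,  7.16227952e-04]), 'ft_force': array([-0.52744842, -0.67391269, -0.62833959]), 'torque': array([0.02169092, 0.05285756, 0.01281552]), 'finger_force': 0.0, 'grip_width': 0.08751220534955101}
```

View pics/top0.png

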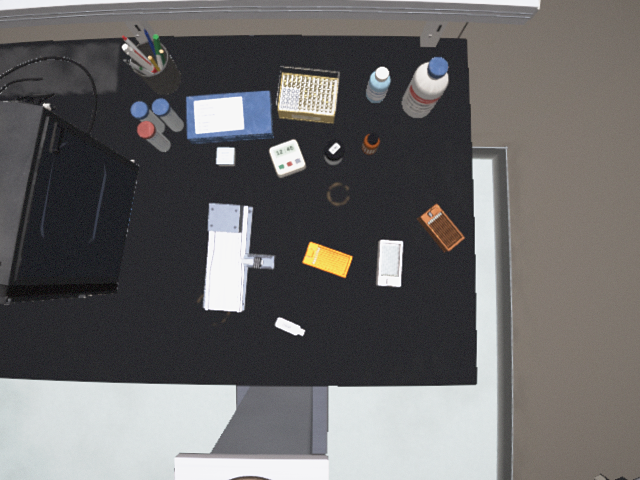

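View pics/side0.png

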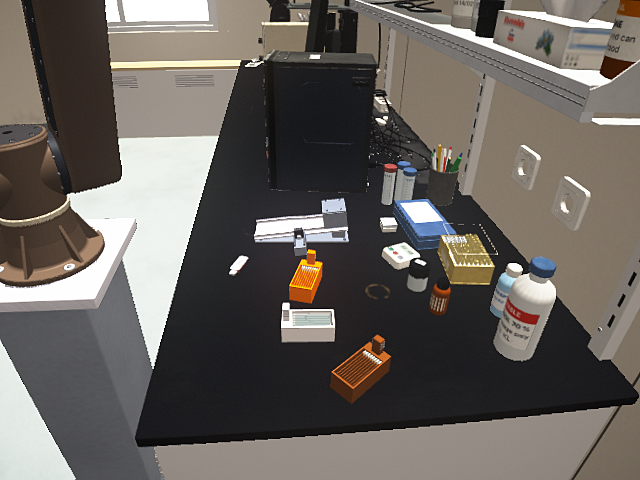

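The top view shows the white cassette at about (390,262), its tab at the end nearest the robot. The ramp runs from (225,310) up to the hood at (224,217), with the lock at (262,262). The orange and brown boxes are decoys. Next I'll zoom in.

Run:
```python
import cv2, numpy as np
t=cv2.imread("pics/top0.png"); s=cv2.imread("pics/side0.png")
R=lambda a,x,y,w,h,k:cv2.resize(a[y:y+h,x:x+w],None,fx=k,fy=k,interpolation=cv2.INTER_CUBIC)
# ramp top x190-290,y195-320 *4.8 ; cassette top 365-415,y232-295
a=R(t,195,197,82,120,5)   # 410x600
b=R(t,368,232,45,60,5)    # 225x300
c=R(s,275,298,65,50,6)    # 390x300
o=np.zeros((600,800,3),np.uint8); o[:,:410]=a; o[:300,410:635]=b; o[300:,410:800]=c
cv2.imwrite("pics/z1.png",o)
d=R(s,248,192,108,66,7.4); print(d.shape); cv2.imwrite("pics/z2.png",d[:600,:800])
```

```text
(488, 799, 3)
```

View pics/z1.png

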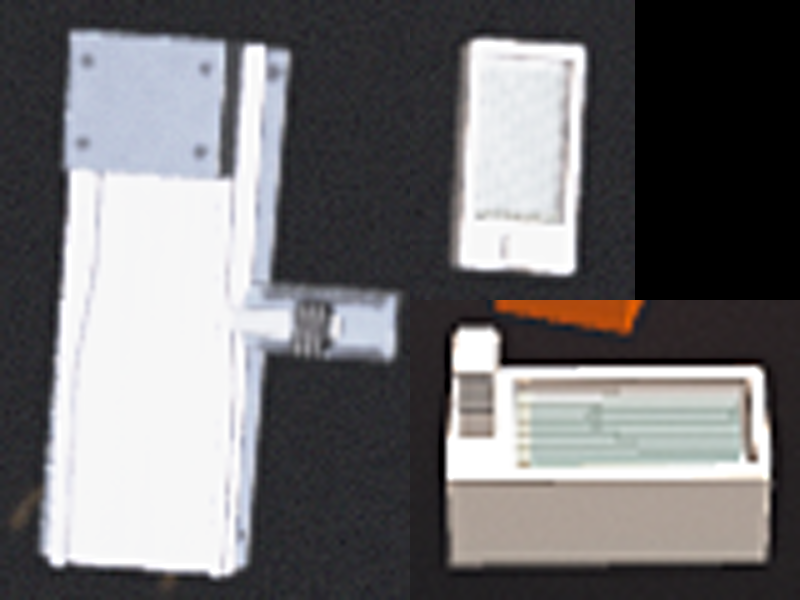

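View pics/z2.png

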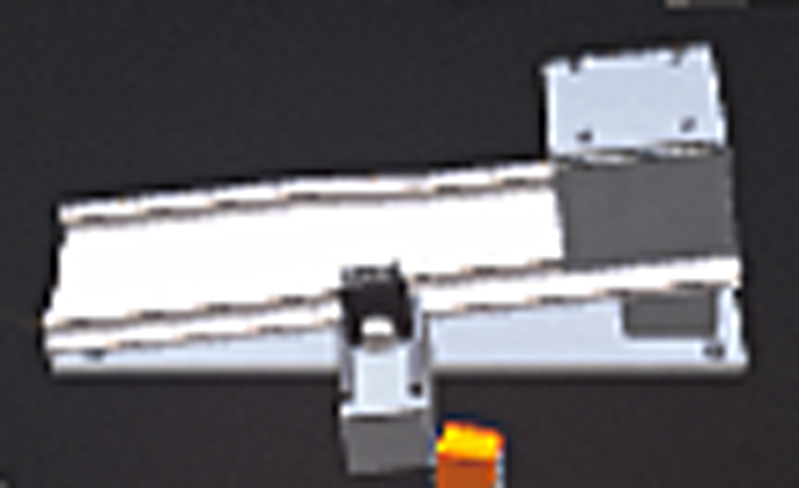

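The zoom shows the cassette top corners at z1 (468,38), (587,43) and (575,273), and the knob at z1 (312,327). The hood corners are clear in both views. Next I'll fit the poses.

```bash
cat > h.py <<'E'
import numpy as np, cv2
from scipy.spatial.transform import Rotation as R
from scipy.optimize import least_squares
from workcell import robot, eyes, order
C={n:eyes.get_calibration(n) for n in("top","side")}
def proj(n,P):
    c=C[n]; f=240/np.tan(np.radians(c["fovy"]/2)); E=c["extrinsics"]
    K=np.array([[f,0,c["cx"]],[0,f,c["cy"]],[0,0,1]])
    return cv2.projectPoints(np.float64(P).reshape(-1,1,3),cv2.Rodrigues(E[:3,:3])[0],E[:3,3],K,c["dist"])[0][:,0]
def ray_at_z(n,uv,z):
    c=C[n]; f=240/np.tan(np.radians(c["fovy"]/2)); E=c["extrinsics"]
    K=np.array([[f,0,c["cx"]],[0,f,c["cy"]],[0,0,1]])
    u=cv2.undistortPoints(np.float64(uv).reshape(1,1,2),K,c["dist"])[0,0]
    d=E[:3,:3].T@[*u,1]; o=-E[:3,:3].T@E[:3,3]; return o+d*(z-o[2])/d[2]
def pose(p,pitch,z):  # x,y,yaw -> R,t
    return R.from_euler("ZY",[p[2],-pitch]).as_matrix(), np.array([p[0],p[1],z])
def fit(obs,pitch,z,p0):
    def res(p):
        M,t=pose(p,pitch,z)
        return np.concatenate([(proj(n,M@(np.array(q)/1000)+t)[0]-uv) for n,q,uv in obs])
    s=least_squares(res,p0,loss="soft_l1"); return s.x,res(s.x).reshape(-1,2)
def deltas(goal,yaw=None):
    """tool-frame shift (mm) and turn to get TCP to goal with tool y along yaw+90deg"""
    s=robot.read_state(); w,x,y,z=s["tcp_rot"]; M=R.from_quat([x,y,z,w]).as_matrix()
    d=M.T@(np.array(goal)-s["tool_pos"])*1000
    ty=np.arctan2(M[1,1],M[0,1])
    turn=0 if yaw is None else -((yaw+np.pi/2-ty+np.pi/2)%np.pi-np.pi/2)
    return np.round(d,1),round(turn,4),np.round(s["tool_pos"],4),s["time"]
E
python3 - <<'E'
from h import *
A=lambda x,y,x0,y0,k,ox=0,oy=0:np.array([(x-ox+.5)/k-.5+x0,(y-oy+.5)/k-.5+y0])
a=lambda x,y:A(x,y,195,197,5); b=lambda x,y:A(x,y,368,232,5,410,0)
c=lambda x,y:A(x,y,275,298,6,410,300); d=lambda x,y:A(x,y,248,192,7.4)
rp=[("top",(51,30,45),a(64,167)),("top",(51,-30,45),a(222,177)),("top",(105,30,45),a(70,32)),("top",(105,-30,45),a(224,40)),
("top",(-111,30,8),a(72,567)),("top",(-111,-30,8),a(222,572)),
("side",(51,-30,45),d(558,155)),("side",(51,30,45),d(546,62)),("side",(105,-30,45),d(731,150)),("side",(105,30,45),d(710,45))]
cs=[("top",(45,22,34),b(468,38)),("top",(45,-22,34),b(587,43)),("top",(-45,-22,34),b(575,273)),
("side",(-45,-22,34),c(447,478)),("side",(45,-22,34),c(770,478)),("side",(45,22,34),c(763,367)),("side",(-45,-22,0),c(447,565)),("side",(45,-22,0),c(768,565))]
th=np.radians(7)
for nm,o,pi,z,p0 in(("ramp",rp,th,.022,(.6,.05,0)),("cas",cs,0,0,(.55,-.28,0))):
    for sel in ("both","top","side"):
        oo=[q for q in o if sel=="both" or q[0]==sel]
        p,r=fit(oo,pi,z,p0); print(nm,sel,p.round(4),np.abs(r).max().round(2))
        if sel=="both":
            print(r.round(1).tolist()); q=p
            if nm=="ramp": ramp=p
            else: cas=p
np.save("poses.npy",[ramp,cas])
M,t=pose(ramp,th,.022)
for y in(-68,-62): print("knob",y,proj("top",M@[-.005,y/1e3,.031]+t),proj("side",M@[-.005,y/1e3,.031]+t))
print("seen knob top",a(312,327),"side",d(372,272))
M,t=pose(cas,0,0); print("tab",proj("top",M@[-.037,0,.062]+t),proj("side",M@[-.037,0,.062]+t),"seen side",c(475,335))
print(deltas([cas[0],cas[1],.1],cas[2]))
E
```

```text
ramp both [ 0.5666  0.0476 -0.0432] 1.83
[[0.1, 0.8], [-0.6, 0.3], [0.1, -0.1], [0.2, -0.3], [0.4, -0.1], [-0.4, 0.5], [0.0, 0.3], [0.0, 0.6], [0.6, -1.8], [0.6, 0.3]]
ramp top [ 0.567   0.0475 -0.0429] 0.65
ramp side [ 0.566   0.0487 -0.0534] 1.83
cas both [ 0.5534 -0.2828 -0.0643] 1.5
[[1.1, 1.0], [-1.0, 1.5], [-1.1, 0.2], [0.2, 0.2], [0.6, -0.3], [0.1, 0.6], [0.8, 0.4], [0.1, -0.1]]
cas top [ 0.5551 -0.2838 -0.0447] 1.22
cas side [ 0.5529 -0.2824 -0.0724] 0.61
knob -68 [[257.77385728 261.55759943]] [[299.25852568 229.7794699 ]]
knob -62 [[254.72949079 261.40704363]] [[299.20895528 228.37535151]]
seen knob top [257. 262.] side [297.83783784 228.32432432]
tab [[391.22314476 281.86388178]] [[285.7710283  305.78043384]] seen side [285.41666667 303.41666667]
(array([-437.8,  233.3,  126. ]), np.float64(0.381), array([ 0.2101, -0.641 ,  0.2257]), 0.1)
```

Request:
{"fn": "drive_tool", "kwargs": {"motion": [{"claw": 0.4,"dx": -438,"dy": 233,"dz": 110,"turn": 0.38},{"claw": 0.4,"dx": -438,"dy": 233,"dz": 110,"turn": 0.38},{"claw": 0.4,"dx": -438,"dy": 233,"dz": 110,"turn": 0.38},{"claw": 0.4,"dx": -438,"dy": 233,"dz": 110,"turn": 0.38},{"claw": 0.4,"dx": -438,"dy": 233,"dz": 110,"turn": 0.38},{"claw": 0.4,"dx": -438,"dy": 233,"dz": 110,"turn": 0.38},{"claw": 0.4,"dx": -438,"dy": 233,"dz": 110,"turn": 0.38},{"claw": 0.4,"dx": -438,"dy": 233,"dz": 110,"turn": 0.38}]}}

```text
time: 0.77
tool_pos: [0.4336, -0.408, 0.1548]
tcp_rot: [-0.0, 0.032, 0.999, 0.0]
ft_force: [1.5, -1.3, -0.3]
grip_width: 0.0615
finger_force: 0.0
```

Run:
```python
from h import *
r,c=np.load("poses.npy"); print(c, deltas([c[0],c[1],.012],c[2]))
```

```text
[ 0.55339214 -0.2827689  -0.06433695] (array([-111.7,  132.6,  142.8]), np.float64(0.001), array([ 0.4336, -0.408 ,  0.1548]), 0.7667)
```

Request:
{"fn": "drive_tool", "kwargs": {"motion": [{"dx": -112,"dy": 133,"dz": 60},{"dx": -112,"dy": 133,"dz": 60},{"dx": -112,"dy": 133,"dz": 60},{"dx": -112,"dy": 133,"dz": 60},{"dx": -112,"dy": 133,"dz": 60},{"dx": -112,"dy": 133,"dz": 60},{"dx": -112,"dy": 133,"dz": 60}]}}

```text
invalid input at $.motion[0]: expected keys claw, dx, dy, dz, turn
```

Run:
```python
from h import *
r,c=np.load("poses.npy"); print(c, deltas([c[0],c[1],.012],c[2]))
o=np.zeros((480,640,3),np.uint8)
t=eyes.grab_frame("top");s=eyes.grab_frame("side")
Z=lambda a,x,y,w,h,k:cv2.resize(a[y:y+h,x:x+w],None,fx=k,fy=k,interpolation=cv2.INTER_CUBIC)
cv2.imwrite("pics/g1.png",np.hstack([Z(t,340,210,100,100,4),Z(s,255,250,100,100,4)]))
```

```text
[ 0.55339214 -0.2827689  -0.06433695] (array([-111.7,  132.6,  142.8]), np.float64(0.001), array([ 0.4336, -0.408 ,  0.1548]), 0.7667)
```

View pics/g1.png

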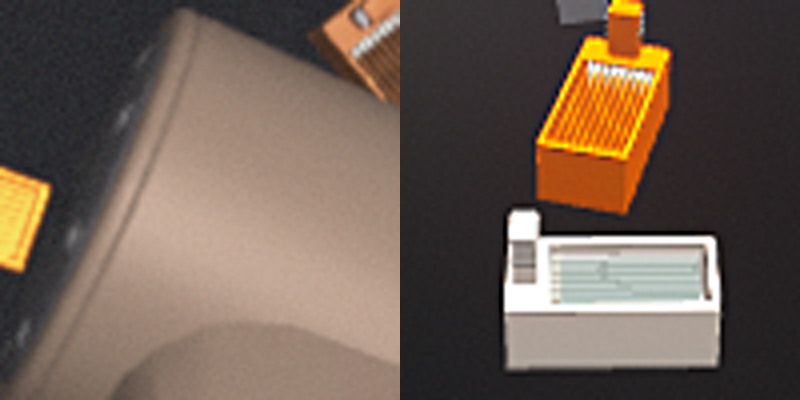

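The move was refused because each row needs all its keys. The arm covers the cassette in the top view, and in the side view the cassette hasn't moved (crop 505–720, 210–370). I'll repeat the move with full rows.

Request:
{"fn": "drive_tool", "kwargs": {"motion": [{"claw": 0.4,"dx": -112,"dy": 133,"dz": 60,"turn": 0},{"claw": 0.4,"dx": -112,"dy": 133,"dz": 60,"turn": 0},{"claw": 0.4,"dx": -112,"dy": 133,"dz": 60,"turn": 0},{"claw": 0.4,"dx": -112,"dy": 133,"dz": 60,"turn": 0},{"claw": 0.4,"dx": -112,"dy": 133,"dz": 60,"turn": 0},{"claw": 0.4,"dx": -112,"dy": 133,"dz": 60,"turn": 0},{"claw": 0.4,"dx": -112,"dy": 133,"dz": 60,"turn": 0}]}}

```text
time: 1.45
tool_pos: [0.5529, -0.2835, 0.0945]
tcp_rot: [-0.001, 0.031, 1.0, 0.0]
ft_force: [0.5, -0.6, 0.9]
grip_width: 0.0611
finger_force: 0.0
```

Run:
```python
from h import *
r,c=np.load("poses.npy"); print(c, deltas([c[0],c[1],.012],c[2]))
```

```text
[ 0.55339214 -0.2827689  -0.06433695] (array([-0.6,  0.8, 82.5]), np.float64(0.0029), array([ 0.5529, -0.2835,  0.0945]), 1.45)
```

Descend, then close gently to 15 N.

Request:
{"fn": "drive_tool", "kwargs": {"motion": [{"claw": 0.4,"dx": 0,"dy": 1,"dz": 30,"turn": 0},{"claw": 0.4,"dx": 0,"dy": 1,"dz": 60,"turn": 0},{"claw": 0.4,"dx": 0,"dy": 1,"dz": 75,"turn": 0},{"claw": 0.4,"dx": 0,"dy": 1,"dz": 82,"turn": 0},{"claw": 0.4,"dx": 0,"dy": 1,"dz": 82,"turn": 0},{"claw": 0.4,"dx": 0,"dy": 1,"dz": 82,"turn": 0}]}}

```text
time: 1.95
tool_pos: [0.553, -0.2842, 0.0142]
tcp_rot: [0.0, 0.032, 0.999, -0.0]
ft_force: [0.9, -0.4, 1.0]
grip_width: 0.0613
finger_force: 0.0
```

Request:
{"fn": "drive_tool", "kwargs": {"motion": [{"claw": -0.1,"dx": 0,"dy": 0,"dz": 0,"turn": 0},{"claw": -0.1,"dx": 0,"dy": 0,"dz": 0,"turn": 0},{"claw": -0.1,"dx": 0,"dy": 0,"dz": 0,"turn": 0},{"claw": -0.2,"dx": 0,"dy": 0,"dz": 0,"turn": 0},{"claw": -0.2,"dx": 0,"dy": 0,"dz": 0,"turn": 0},{"claw": -0.2,"dx": 0,"dy": 0,"dz": 0,"turn": 0}], "newtons": 15}}

```text
time: 2.45
tool_pos: [0.5536, -0.2833, 0.0145]
tcp_rot: [0.001, 0.031, 1.0, -0.0]
ft_force: [-2.1, 0.7, 6.0]
grip_width: 0.0439
finger_force: 15.0
```

Request:
{"fn": "drive_tool", "kwargs": {"motion": [{"claw": -0.2,"dx": 0,"dy": 0,"dz": -30,"turn": 0},{"claw": -0.2,"dx": 0,"dy": 0,"dz": -70,"turn": 0},{"claw": -0.2,"dx": 0,"dy": 0,"dz": -110,"turn": 0},{"claw": -0.2,"dx": 0,"dy": 0,"dz": -110,"turn": 0},{"claw": -0.2,"dx": 0,"dy": 0,"dz": -110,"turn": 0}], "newtons": 25}}

```text
time: 2.87
tool_pos: [0.5545, -0.2833, 0.1262]
tcp_rot: [0.003, 0.032, 0.999, -0.0]
ft_force: [-0.7, 0.5, -5.4]
grip_width: 0.0439
finger_force: 25.0
```

Run:
```python
from h import *
r,c=np.load("poses.npy"); M,t=pose(r,np.radians(7),.022)
g=M@[-.062,0,.0]+t; print(g,deltas([g[0],g[1],.125],r[2]), robot.read_state()["grip_width"],robot.read_state()["ft_force"])
s=eyes.grab_frame("side")
cv2.imwrite("pics/g2.png",cv2.resize(s[200:360,240:400],None,fx=3.5,fy=3.5))
```

```text
[0.50514188 0.05026098 0.0144441 ] (array([ 70.2, 329.8,   0.6]), np.float64(-0.0198), array([ 0.5545, -0.2833,  0.1262]), 2.8667) 0.04392748996723905 [-0.72245494  0.54547668 -5.40585517]
```

View pics/g2.png

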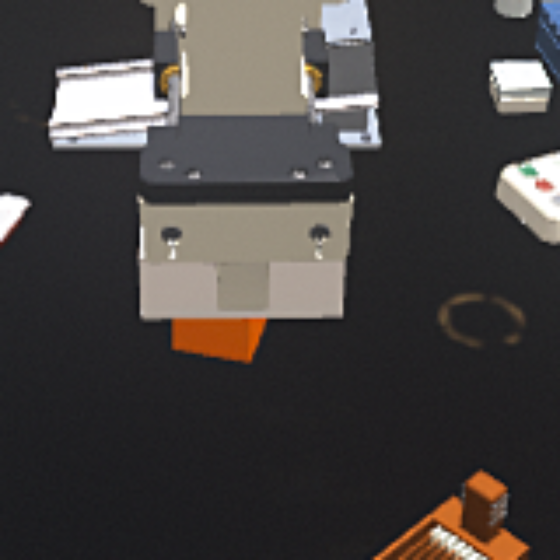

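The cassette is held level and centred (crop 140–345), with the pad at 244. Next I carry it over the ramp.

Request:
{"fn": "drive_tool", "kwargs": {"motion": [{"claw": -0.2,"dx": 8,"dy": 36,"dz": 0,"turn": 0},{"claw": -0.2,"dx": 16,"dy": 72,"dz": 0,"turn": -0.02},{"claw": -0.2,"dx": 25,"dy": 110,"dz": 0,"turn": -0.02},{"claw": -0.2,"dx": 33,"dy": 148,"dz": 0,"turn": -0.02},{"claw": -0.2,"dx": 41,"dy": 186,"dz": 0,"turn": -0.02},{"claw": -0.2,"dx": 49,"dy": 224,"dz": 0,"turn": -0.02},{"claw": -0.2,"dx": 57,"dy": 262,"dz": 0,"turn": -0.02},{"claw": -0.2,"dx": 64,"dy": 296,"dz": 0,"turn": -0.02}]}}

```text
time: 3.58
tool_pos: [0.5057, 0.0179, 0.1216]
tcp_rot: [-0.002, 0.022, 1.0, -0.0]
ft_force: [0.5, 0.8, -3.2]
grip_width: 0.0439
finger_force: 25.0
```

Request:
{"fn": "drive_tool", "kwargs": {"motion": [{"claw": -0.2,"dx": 5,"dy": 20,"dz": 0,"turn": 0},{"claw": -0.2,"dx": 6,"dy": 32,"dz": 0,"turn": 0},{"claw": -0.2,"dx": 6,"dy": 34,"dz": 0,"turn": 0},{"claw": -0.2,"dx": 6,"dy": 34,"dz": 0,"turn": 0},{"claw": -0.2,"dx": 6,"dy": 34,"dz": 0,"turn": 0},{"claw": -0.2,"dx": 6,"dy": 34,"dz": 0,"turn": 0}]}}

```text
time: 4.08
tool_pos: [0.503, 0.0494, 0.1228]
tcp_rot: [-0.001, 0.022, 1.0, -0.0]
ft_force: [0.5, -0.3, -2.5]
grip_width: 0.0439
finger_force: 25.0
```

Run:
```python
from h import *
r,c=np.load("poses.npy"); M,t=pose(r,np.radians(7),.022)
g=M@[-.062,0,.0]+t; print(g,deltas([g[0],g[1],.125],r[2]), robot.read_state()["grip_width"],robot.read_state()["ft_force"])
```

```text
[0.50514188 0.05026098 0.0144441 ] (array([-2.1,  1. , -2.2]), np.float64(-0.0012), array([0.503 , 0.0494, 0.1228]), 4.0833) 0.0438997823345069 [ 0.4888194  -0.2565106  -2.46583522]
```

Request:
{"fn": "drive_tool", "kwargs": {"motion": [{"claw": -0.2,"dx": -2,"dy": 1,"dz": 35,"turn": 0},{"claw": -0.2,"dx": -2,"dy": 1,"dz": 65,"turn": 0},{"claw": -0.2,"dx": -2,"dy": 1,"dz": 80,"turn": 0},{"claw": -0.2,"dx": -2,"dy": 1,"dz": 86,"turn": 0},{"claw": -0.2,"dx": -2,"dy": 1,"dz": 86,"turn": 0},{"claw": -0.2,"dx": -2,"dy": 1,"dz": 86,"turn": 0}]}}

```text
time: 4.58
tool_pos: [0.5059, 0.0509, 0.0378]
tcp_rot: [0.0, 0.022, 1.0, -0.0]
ft_force: [1.0, -0.2, -2.4]
grip_width: 0.0438
finger_force: 25.0
```

Request:
{"fn": "drive_tool", "kwargs": {"motion": [{"claw": -0.2,"dx": 0,"dy": 0,"dz": 1,"turn": 0},{"claw": -0.2,"dx": 0,"dy": 0,"dz": 3,"turn": 0},{"claw": -0.2,"dx": 0,"dy": 0,"dz": 5,"turn": 0},{"claw": -0.2,"dx": 0,"dy": 0,"dz": 7,"turn": 0},{"claw": -0.2,"dx": 0,"dy": 0,"dz": 8,"turn": 0},{"claw": -0.2,"dx": 0,"dy": 0,"dz": 8,"turn": 0}], "newtons": 5}}

```text
time: 5.08
tool_pos: [0.5052, 0.0515, 0.0294]
tcp_rot: [0.0, 0.022, 1.0, 0.0]
ft_force: [0.2, -0.4, -1.5]
grip_width: 0.0442
finger_force: 5.0
```

Request:
{"fn": "drive_tool", "kwargs": {"motion": [{"claw": -0.2,"dx": 0,"dy": 0,"dz": 2,"turn": 0},{"claw": -0.2,"dx": 0,"dy": 0,"dz": 2,"turn": 0},{"claw": 0.0,"dx": 0,"dy": 0,"dz": 2,"turn": 0},{"claw": 0.1,"dx": 0,"dy": 0,"dz": 2,"turn": 0},{"claw": 0.35,"dx": 0,"dy": 0,"dz": 2,"turn": 0},{"claw": 0.35,"dx": 0,"dy": 0,"dz": 2,"turn": 0},{"claw": 0.35,"dx": 0,"dy": 0,"dz": 2,"turn": 0}]}}

```text
time: 5.67
tool_pos: [0.5053, 0.0514, 0.0273]
tcp_rot: [-0.0, 0.022, 1.0, 0.0]
ft_force: [-0.4, 0.1, -0.6]
grip_width: 0.0584
finger_force: 0.0
```

Request:
{"fn": "drive_tool", "kwargs": {"motion": [{"claw": 0.35,"dx": 0,"dy": 0,"dz": -20,"turn": 0},{"claw": 0.35,"dx": 0,"dy": 0,"dz": -60,"turn": 0},{"claw": 0.35,"dx": 0,"dy": 0,"dz": -90,"turn": 0},{"claw": 0.35,"dx": 0,"dy": -40,"dz": -90,"turn": 0},{"claw": 0.35,"dx": 0,"dy": -80,"dz": -90,"turn": 0},{"claw": 0.35,"dx": 0,"dy": -120,"dz": -90,"turn": 0},{"claw": 0.35,"dx": 0,"dy": -160,"dz": -90,"turn": 0},{"claw": 0.35,"dx": 0,"dy": -200,"dz": -90,"turn": 0}]}}

```text
time: 6.33
tool_pos: [0.4963, -0.15, 0.1176]
tcp_rot: [0.0, 0.021, 1.0, 0.0]
ft_force: [1.5, 0.0, -0.7]
grip_width: 0.0589
finger_force: 0.0
```

Run:
```python
from h import *
s=eyes.grab_frame("side"); t=eyes.grab_frame("top")
Z=lambda a,x,y,w,h,k:cv2.resize(a[y:y+h,x:x+w],None,fx=k,fy=k,interpolation=cv2.INTER_CUBIC)
cv2.imwrite("pics/p1.png",np.hstack([Z(t,195,197,82,120,5)[:580],Z(s,248,172,78,116,5)]))
print(robot.read_state()["tool_pos"])
```

```text
[ 0.4956563  -0.15275528  0.11714455]
```

View pics/p1.png

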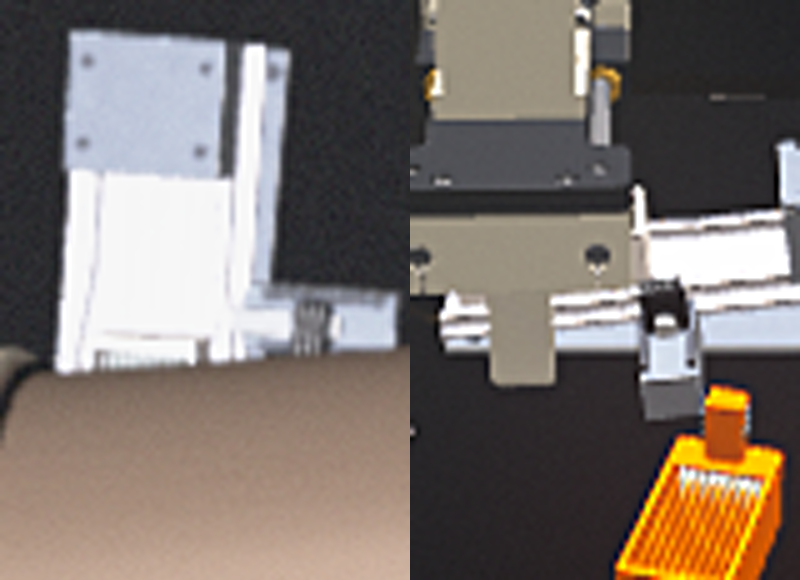

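The arm still covers most of it. The top view shows the cassette's front edge at crop row 333, between the rails. I'll clear the view once.

Request:
{"fn": "drive_tool", "kwargs": {"motion": [{"claw": 0.0,"dx": 0,"dy": -40,"dz": 0,"turn": 0},{"claw": 0.0,"dx": 0,"dy": -80,"dz": 0,"turn": 0},{"claw": 0.0,"dx": 0,"dy": -120,"dz": 0,"turn": 0},{"claw": 0.0,"dx": 0,"dy": -160,"dz": 0,"turn": 0},{"claw": 0.0,"dx": 0,"dy": -200,"dz": 0,"turn": 0},{"claw": 0.0,"dx": 0,"dy": -200,"dz": 0,"turn": 0}]}}

```text
time: 6.93
tool_pos: [0.4875, -0.3535, 0.1168]
tcp_rot: [-0.0, 0.023, 1.0, -0.001]
ft_force: [1.7, 0.3, 0.5]
grip_width: 0.0439
finger_force: 0.0
```

Run:
```python
from h import *
s=eyes.grab_frame("side"); t=eyes.grab_frame("top")
Z=lambda a,x,y,w,h,k:cv2.resize(a[y:y+h,x:x+w],None,fx=k,fy=k,interpolation=cv2.INTER_CUBIC)
cv2.imwrite("pics/p2.png",np.hstack([Z(t,195,240,60,84,7)[:580],Z(s,248,190,54,84,7)]))
r,c=np.load("poses.npy"); M,tt=pose(r,np.radians(7),.022)
for x in(-62,-60):
  for q in((45,22,34),(45,-22,34),(-45,-22,34),(-37,0,62),(-31,-8,62),(-43,-8,62)):
    P=M@(np.array([x,0,0])+q)/1; P=M@((np.array([x,0,0])+q)/1e3)+tt
    a=(proj("top",P)[0]-[195,240])*7+3; b=(proj("side",P)[0]-[248,190])*7+3+[420,0]
    print(x,q,a.round(),b.round())
print(robot.read_state()["tool_pos"])
```

```text
Traceback (most recent call last):
ValueError: all the input array dimensions except for the concatenation axis must match exactly, but along dimension 0, the array at index 0 has size 580 and the array at index 1 has size 588
```

Run:
```python
from h import *
s=eyes.grab_frame("side"); t=eyes.grab_frame("top")
Z=lambda a,x,y,w,h,k:cv2.resize(a[y:y+h,x:x+w],None,fx=k,fy=k,interpolation=cv2.INTER_CUBIC)
cv2.imwrite("pics/p2.png",np.hstack([Z(t,195,240,60,84,7),Z(s,248,190,54,84,7)]))
r,c=np.load("poses.npy"); M,tt=pose(r,np.radians(7),.022)
for x in(-62,):
  for q in((45,22,34),(45,-22,34),(-45,-22,34),(-37,0,62),(-31,-8,62),(-43,-8,62),(-45,-22,0)):
    P=M@((np.array([x,0,0])+q)/1e3)+tt
    a=(proj("top",P)[0]-[195,240])*7+3; b=(proj("side",P)[0]-[248,190])*7+3+[420,0]
    print(x,q,a.round(),b.round())
```

```text
-62 (45, 22, 34) [120. 182.] [740. 141.]
-62 (45, -22, 34) [276. 189.] [741. 205.]
-62 (-45, -22, 34) [264. 507.] [467. 238.]
-62 (-37, 0, 62) [165. 495.] [480. 127.]
-62 (-31, -8, 62) [195. 475.] [497. 137.]
-62 (-43, -8, 62) [193. 518.] [460. 141.]
-62 (-45, -22, 0) [287. 483.] [485. 326.]
```

View pics/p2.png

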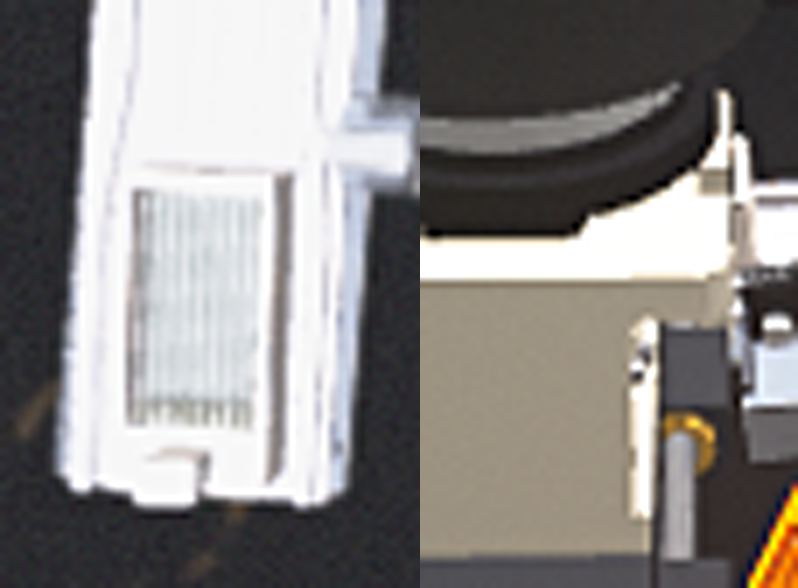

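The tab's top face centre is at crop (167,483) and the front top edge at row 168. The cassette therefore sits straight between the rails at ramp x ≈ -58. Next I take it at the tab.

```bash
cat >> h.py <<'E'
RA,CA=np.load("poses.npy"); RM,RT=pose(RA,np.radians(7),.022)
def rp(x,y,z): return RM@(np.array([x,y,z])/1e3)+RT
def inramp():
    s=robot.read_state(); return (RM.T@(s["tool_pos"]-RT)*1e3).round(1),(RM.T@s["ft_force"]).round(1),s["time"]
E
python3 - <<'E'
from h import *
P=rp(-95.5,0,50); print(P,deltas([P[0],P[1],.117],RA[2]),deltas([P[0],P[1],P[2]-.012])[0], deltas([.4875,-.15,.117])[0])
E
```

```text
[0.46583487 0.05196113 0.05998879] (array([3.930e+01, 3.982e+02, 2.000e-01]), np.float64(-0.0001), array([ 0.4878, -0.3476,  0.117 ]), 7.1333) [ 39.2 398.2  69.2] [8.900e+00 1.974e+02 1.000e-01]
```

Request:
{"fn": "drive_tool", "kwargs": {"motion": [{"claw": 0.0,"dx": 4,"dy": 40,"dz": 0,"turn": 0},{"claw": 0.0,"dx": 8,"dy": 80,"dz": 0,"turn": 0},{"claw": 0.0,"dx": 12,"dy": 120,"dz": 0,"turn": 0},{"claw": 0.0,"dx": 16,"dy": 160,"dz": 0,"turn": 0},{"claw": 0.0,"dx": 20,"dy": 200,"dz": 0,"turn": 0},{"claw": 0.0,"dx": 24,"dy": 240,"dz": 0,"turn": 0},{"claw": 0.0,"dx": 28,"dy": 280,"dz": 0,"turn": 0},{"claw": 0.0,"dx": 32,"dy": 320,"dz": 0,"turn": 0}]}}

```text
time: 7.8
tool_pos: [0.4689, -0.024, 0.1179]
tcp_rot: [0.001, 0.02, 1.0, 0.0]
ft_force: [1.3, 0.0, 0.1]
grip_width: 0.0441
finger_force: 0.0
```

Request:
{"fn": "drive_tool", "kwargs": {"motion": [{"claw": 0.0,"dx": 4,"dy": 40,"dz": 0,"turn": 0},{"claw": 0.0,"dx": 7,"dy": 70,"dz": 0,"turn": 0},{"claw": 0.0,"dx": 7,"dy": 78,"dz": 0,"turn": 0},{"claw": 0.0,"dx": 7,"dy": 78,"dz": 0,"turn": 0},{"claw": 0.0,"dx": 7,"dy": 78,"dz": 0,"turn": 0},{"claw": 0.0,"dx": 7,"dy": 78,"dz": 0,"turn": 0}]}}

```text
time: 8.3
tool_pos: [0.4658, 0.0511, 0.1174]
tcp_rot: [-0.0, 0.021, 1.0, 0.0]
ft_force: [0.3, -0.6, 0.1]
grip_width: 0.044
finger_force: 0.0
```

Run:
```python
from h import *
P=rp(-95.5,0,50); print(P,deltas([P[0],P[1],P[2]-.012],RA[2]))
```

```text
[0.46583487 0.05196113 0.05998879] (array([-0. ,  0.9, 69.4]), np.float64(0.001), array([0.4658, 0.0511, 0.1174]), 8.3)
```

Request:
{"fn": "drive_tool", "kwargs": {"motion": [{"claw": 0.0,"dx": 0,"dy": 1,"dz": 30,"turn": 0},{"claw": 0.0,"dx": 0,"dy": 1,"dz": 55,"turn": 0},{"claw": 0.0,"dx": 0,"dy": 1,"dz": 65,"turn": 0},{"claw": 0.0,"dx": 0,"dy": 1,"dz": 68,"turn": 0},{"claw": 0.0,"dx": 0,"dy": 1,"dz": 68,"turn": 0}]}}

```text
time: 8.72
tool_pos: [0.4657, 0.0509, 0.0487]
tcp_rot: [-0.001, 0.022, 1.0, -0.001]
ft_force: [0.3, 0.5, -0.5]
grip_width: 0.0438
finger_force: 0.0
```

Request:
{"fn": "drive_tool", "kwargs": {"motion": [{"claw": -0.5,"dx": 0,"dy": 0,"dz": 0,"turn": 0},{"claw": -0.7,"dx": 0,"dy": 0,"dz": 0,"turn": 0},{"claw": -0.8,"dx": 0,"dy": 0,"dz": 0,"turn": 0},{"claw": -0.8,"dx": 0,"dy": 0,"dz": 0,"turn": 0},{"claw": -0.8,"dx": 0,"dy": 0,"dz": 0,"turn": 0},{"claw": -0.8,"dx": 0,"dy": 0,"dz": 0,"turn": 0}], "newtons": 12}}

```text
time: 9.22
tool_pos: [0.4666, 0.0524, 0.0499]
tcp_rot: [0.0, 0.021, 1.0, 0.0]
ft_force: [-1.1, 1.2, 4.1]
grip_width: 0.0158
finger_force: 12.0
```

Run:
```python
from h import *
print(inramp())
P=rp(-95.5,0,38); 
for x in (-58,0,12,15): Q=rp(x,0,38)+(robot.read_state()["tool_pos"]-rp(-95.5,0,38)); print(x,deltas(Q,RA[2]))
```

```text
(array([-96. ,   0.4,  39.9]), array([-0.7,  1.2,  4.2]), 9.2167)
-58 (array([-37.2,  -0. ,  -4.5]), np.float64(0.0003), array([0.4666, 0.0524, 0.0499]), 9.2167)
0 (array([-94.8,  -0. , -11.6]), np.float64(0.0003), array([0.4666, 0.0524, 0.0499]), 9.2167)
12 (array([-106.7,   -0. ,  -13. ]), np.float64(0.0003), array([0.4666, 0.0524, 0.0499]), 9.2167)
15 (array([-109.7,   -0. ,  -13.4]), np.float64(0.0003), array([0.4666, 0.0524, 0.0499]), 9.2167)
```

Request:
{"fn": "drive_tool", "kwargs": {"motion": [{"claw": -0.8,"dx": -6,"dy": 0,"dz": -0.7,"turn": 0},{"claw": -0.8,"dx": -13,"dy": 0,"dz": -1.6,"turn": 0},{"claw": -0.8,"dx": -21,"dy": 0,"dz": -2.6,"turn": 0},{"claw": -0.8,"dx": -29,"dy": 0,"dz": -3.6,"turn": 0},{"claw": -0.8,"dx": -37,"dy": 0,"dz": -4.5,"turn": 0},{"claw": -0.8,"dx": -44,"dy": 0,"dz": -5.4,"turn": 0},{"claw": -0.8,"dx": -50,"dy": 0,"dz": -6.1,"turn": 0},{"claw": -0.8,"dx": -50,"dy": 0,"dz": -6.1,"turn": 0}]}}

```text
time: 9.88
tool_pos: [0.5153, 0.0494, 0.0557]
tcp_rot: [-0.001, 0.022, 1.0, -0.001]
ft_force: [-5.6, 0.1, 9.3]
grip_width: 0.0156
finger_force: 12.0
```

Run:
```python
from h import *
print(inramp())
```

```text
(array([-46.8,  -0.4,  39.7]), array([-4.4, -0.1,  9.9]), 9.8833)
```

Request:
{"fn": "drive_tool", "kwargs": {"motion": [{"claw": -0.8,"dx": -5,"dy": 0,"dz": -1.6,"turn": 0},{"claw": -0.8,"dx": -11,"dy": 0,"dz": -2.3,"turn": 0},{"claw": -0.8,"dx": -17,"dy": 0,"dz": -3.1,"turn": 0},{"claw": -0.8,"dx": -23,"dy": 0,"dz": -3.8,"turn": 0},{"claw": -0.8,"dx": -29,"dy": 0,"dz": -4.6,"turn": 0},{"claw": -0.8,"dx": -35,"dy": 0,"dz": -5.3,"turn": 0},{"claw": -0.8,"dx": -40,"dy": 0,"dz": -5.9,"turn": 0},{"claw": -0.8,"dx": -40,"dy": 0,"dz": -5.9,"turn": 0}]}}

```text
time: 10.55
tool_pos: [0.5575, 0.0483, 0.0613]
tcp_rot: [0.0, 0.022, 1.0, -0.0]
ft_force: [-0.2, -0.2, -3.6]
grip_width: 0.0157
finger_force: 12.0
```

Run:
```python
from h import *
print(inramp())
```

```text
(array([-4.3,  0.3, 40.2]), array([-0.6, -0.2, -3.5]), 10.55)
```

Request:
{"fn": "drive_tool", "kwargs": {"motion": [{"claw": -0.8,"dx": -3,"dy": 0,"dz": 0.1,"turn": 0},{"claw": -0.8,"dx": -6,"dy": 0,"dz": -0.2,"turn": 0},{"claw": -0.8,"dx": -9,"dy": 0,"dz": -0.6,"turn": 0},{"claw": -0.8,"dx": -12,"dy": 0,"dz": -1.0,"turn": 0},{"claw": -0.8,"dx": -13,"dy": 0,"dz": -1.1,"turn": 0},{"claw": -0.8,"dx": -13,"dy": 0,"dz": -1.1,"turn": 0}]}}

```text
time: 11.05
tool_pos: [0.5697, 0.0477, 0.0625]
tcp_rot: [0.0, 0.022, 1.0, 0.0]
ft_force: [-0.2, -0.3, -1.9]
grip_width: 0.0158
finger_force: 12.0
```

Run:
```python
from h import *
print(inramp())
```

```text
(array([ 8. ,  0.3, 39.9]), array([-0.4, -0.3, -1.8]), 11.05)
```

Still free. Creep on until it meets the stop.

Request:
{"fn": "drive_tool", "kwargs": {"motion": [{"claw": -0.8,"dx": -1.5,"dy": 0,"dz": 0,"turn": 0},{"claw": -0.8,"dx": -3,"dy": 0,"dz": -0.1,"turn": 0},{"claw": -0.8,"dx": -4,"dy": 0,"dz": -0.2,"turn": 0},{"claw": -0.8,"dx": -5,"dy": 0,"dz": -0.3,"turn": 0},{"claw": -0.8,"dx": -5,"dy": 0,"dz": -0.3,"turn": 0}]}}

```text
time: 11.47
tool_pos: [0.574, 0.0474, 0.0629]
tcp_rot: [-0.0, 0.022, 1.0, -0.0]
ft_force: [-3.6, -0.3, 3.5]
grip_width: 0.0154
finger_force: 12.0
```

Run:
```python
from h import *
print(inramp())
```

```text
(array([12.3,  0.1, 39.7]), array([-3.1, -0.4,  3.9]), 11.4667)
```

Request:
{"fn": "drive_tool", "kwargs": {"motion": [{"claw": -0.8,"dx": -1,"dy": 0,"dz": -0.1,"turn": 0},{"claw": -0.8,"dx": -2,"dy": 0,"dz": -0.2,"turn": 0},{"claw": -0.8,"dx": -3,"dy": 0,"dz": -0.4,"turn": 0},{"claw": -0.8,"dx": -3,"dy": 0,"dz": -0.4,"turn": 0},{"claw": -0.8,"dx": -3,"dy": 0,"dz": -0.4,"turn": 0}]}}

```text
time: 11.88
tool_pos: [0.5743, 0.0473, 0.0628]
tcp_rot: [-0.002, 0.022, 1.0, -0.0]
ft_force: [-13.6, 4.5, 8.2]
grip_width: 0.0158
finger_force: 12.0
```

Run:
```python
from h import *
print(inramp())
```

```text
(array([12.6,  0. , 39.6]), array([-12.7,   3.9,   9.8]), 11.8833)
```

Blocked at TCP x = 12.6 with 13 N, where home is expected at about 12.5. Release and rise.

Request:
{"fn": "drive_tool", "kwargs": {"motion": [{"claw": -0.6,"dx": 1,"dy": 0,"dz": 0,"turn": 0},{"claw": -0.3,"dx": 1,"dy": 0,"dz": 0,"turn": 0},{"claw": 0.0,"dx": 1,"dy": 0,"dz": 0,"turn": 0},{"claw": 0.0,"dx": 1,"dy": 0,"dz": 0,"turn": 0},{"claw": 0.0,"dx": 1,"dy": 0,"dz": -20,"turn": 0},{"claw": 0.0,"dx": 1,"dy": 0,"dz": -50,"turn": 0},{"claw": 0.0,"dx": 1,"dy": 0,"dz": -65,"turn": 0},{"claw": 0.0,"dx": 1,"dy": 0,"dz": -65,"turn": 0}]}}

```text
time: 12.55
tool_pos: [0.5789, 0.0479, 0.1322]
tcp_rot: [0.003, 0.021, 1.0, 0.001]
ft_force: [0.4, -0.1, 0.1]
grip_width: 0.044
finger_force: 0.0
```

Run:
```python
from h import *
print(inramp()); P=rp(-5,-110,14); print(P,deltas(P,RA[2]))
```

```text
(array([ 25.6,   0.9, 107.8]), array([ 0.4, -0.1,  0. ]), 12.55)
[ 0.5552062 -0.0620073  0.0352863] (array([  19.6, -111. ,   96.5]), np.float64(0.0006), array([0.5789, 0.0479, 0.1322]), 12.55)
```

Request:
{"fn": "drive_tool", "kwargs": {"motion": [{"claw": -1,"dx": 2,"dy": -40,"dz": 0,"turn": 0},{"claw": -1,"dx": 4,"dy": -80,"dz": 0,"turn": 0},{"claw": -1,"dx": 8,"dy": -120,"dz": 0,"turn": 0},{"claw": -1,"dx": 12,"dy": -160,"dz": 0,"turn": 0},{"claw": -1,"dx": 16,"dy": -200,"dz": 0,"turn": 0},{"claw": -1,"dx": 20,"dy": -240,"dz": 0,"turn": 0},{"claw": -1,"dx": 20,"dy": -280,"dz": 0,"turn": 0},{"claw": -1,"dx": 20,"dy": -320,"dz": 0,"turn": 0}]}}

```text
time: 13.22
tool_pos: [0.5419, -0.2735, 0.128]
tcp_rot: [0.0, 0.022, 1.0, -0.0]
ft_force: [0.9, 1.2, 0.1]
grip_width: 0.0012
finger_force: 0.0
```

Run:
```python
from h import *
s=eyes.grab_frame("side"); t=eyes.grab_frame("top")
Z=lambda a,x,y,w,h,k:cv2.resize(a[y:y+h,x:x+w],None,fx=k,fy=k,interpolation=cv2.INTER_CUBIC)
cv2.imwrite("pics/p3.png",np.hstack([Z(t,195,200,80,84,7),Z(s,278,180,34,84,7)]))
for x in (50,):
  for q in((-45,22,34),(-45,-22,34),(-37,0,62),(-31,-8,62),(-43,-8,62),(-43,8,62)):
    P=rp(*(np.array([x,0,0])+q))
    a=(proj("top",P)[0]-[195,200])*7+3; b=(proj("side",P)[0]-[278,180])*7+3+[560,0]
    print(x,q,a.round(),b.round())
P=rp(-5,-110,14); print(P,deltas(P,RA[2]))
```

```text
50 (-45, 22, 34) [123. 383.] [735. 203.]
50 (-45, -22, 34) [279. 391.] [739. 267.]
50 (-37, 0, 62) [179. 366.] [751. 157.]
50 (-31, -8, 62) [210. 345.] [770. 166.]
50 (-43, -8, 62) [208. 389.] [733. 170.]
50 (-43, 8, 62) [149. 386.] [732. 148.]
[ 0.5552062 -0.0620073  0.0352863] (array([ -3.4, 215. ,  91.9]), np.float64(-0.0049), array([ 0.5415, -0.2765,  0.1274]), 13.3167)
```

View pics/p3.png

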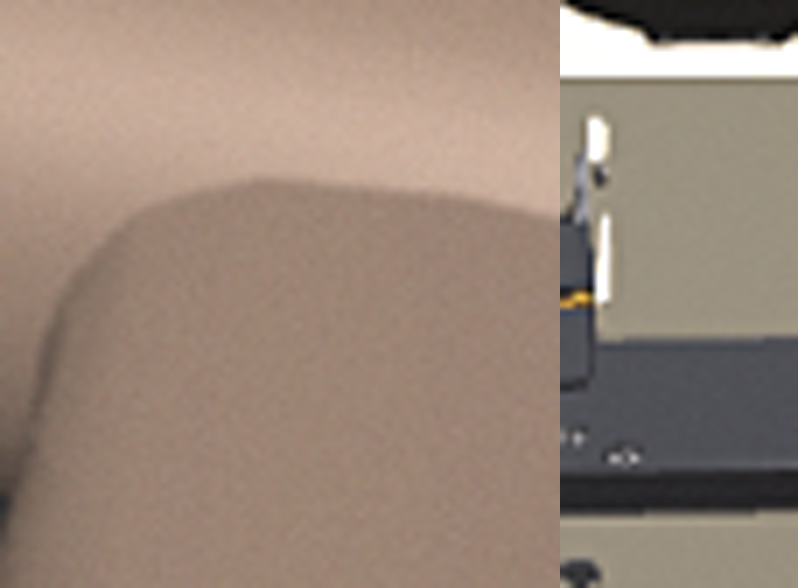

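The arm still covers the spot. I'll move further out before using the last picture.

Request:
{"fn": "drive_tool", "kwargs": {"motion": [{"claw": -1,"dx": 10,"dy": -40,"dz": 0,"turn": 0},{"claw": -1,"dx": 20,"dy": -80,"dz": 0,"turn": 0},{"claw": -1,"dx": 40,"dy": -120,"dz": 0,"turn": 0},{"claw": -1,"dx": 60,"dy": -150,"dz": 0,"turn": 0},{"claw": -1,"dx": 80,"dy": -180,"dz": 0,"turn": 0},{"claw": -1,"dx": 80,"dy": -180,"dz": 0,"turn": 0}]}}

```text
time: 13.82
tool_pos: [0.4511, -0.4517, 0.1273]
tcp_rot: [-0.001, 0.024, 1.0, 0.0]
ft_force: [1.0, 0.2, 0.3]
grip_width: 0.0001
finger_force: 0.0
```

Run:
```python
from h import *
s=eyes.grab_frame("side"); t=eyes.grab_frame("top"); cv2.imwrite("pics/t4.png",t)
Z=lambda a,x,y,w,h,k:cv2.resize(a[y:y+h,x:x+w],None,fx=k,fy=k,interpolation=cv2.INTER_CUBIC)
T=Z(t,195,220,80,84,7)
S=Z(s,278,180,34,84,7)
cv2.imwrite("pics/p4.png",np.hstack([T,S]))
for x in (50,):
  for q in((-45,22,34),(-45,-22,34),(-37,0,62),(-31,-8,62),(-43,-8,62),(-43,8,62)):
    P=rp(*(np.array([x,0,0])+q))
    a=(proj("top",P)[0]-[195,220])*7+3; b=(proj("side",P)[0]-[278,180])*7+3+[560,0]
    print(x,q,a.round(),b.round())
for y in(-68,-65,-62):print("knob",((proj("top",rp(-5,y,31))[0]-[195,220])*7+3).round())
P=rp(-5,-110,14); print(P,deltas(P,RA[2]))
```

```text
50 (-45, 22, 34) [123. 243.] [735. 203.]
50 (-45, -22, 34) [279. 251.] [739. 267.]
50 (-37, 0, 62) [179. 226.] [751. 157.]
50 (-31, -8, 62) [210. 205.] [770. 166.]
50 (-43, -8, 62) [208. 249.] [733. 170.]
50 (-43, 8, 62) [149. 246.] [732. 148.]
knob [442. 294.]
knob [432. 293.]
knob [421. 293.]
[ 0.5552062 -0.0620073  0.0352863] (array([-83.7, 391.1,  92.3]), np.float64(-0.0029), array([ 0.4536, -0.4489,  0.1275]), 13.9167)
```

View pics/p4.png

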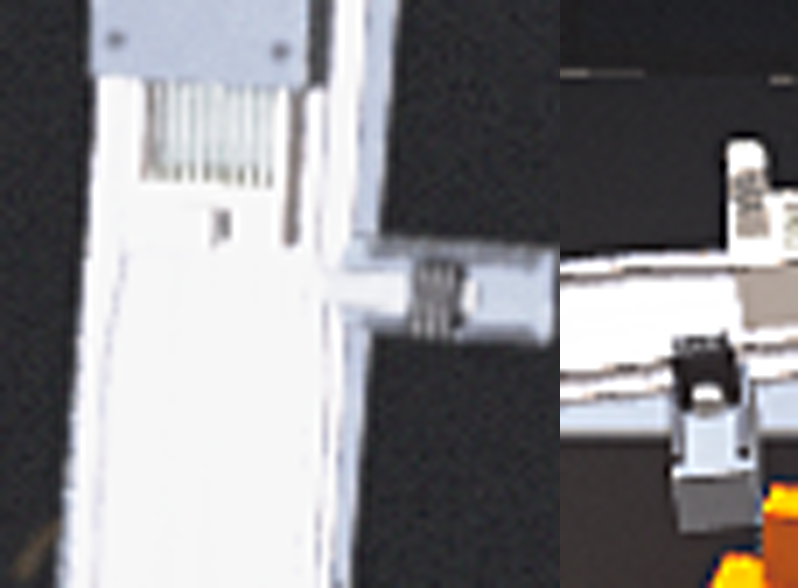

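The tail edge is at crop row 246 (243–251 predicted for home) and the tab in the side view is at 728–768 (732–770 predicted), so the cassette is home. The knob is at (437,298), which is y ≈ -67. Next I go to the knob's outer side with the fingers shut.

Request:
{"fn": "drive_tool", "kwargs": {"motion": [{"claw": -1,"dx": -9,"dy": 40,"dz": 0,"turn": 0},{"claw": -1,"dx": -17,"dy": 80,"dz": 0,"turn": 0},{"claw": -1,"dx": -26,"dy": 120,"dz": 0,"turn": 0},{"claw": -1,"dx": -35,"dy": 160,"dz": 0,"turn": 0},{"claw": -1,"dx": -43,"dy": 200,"dz": 0,"turn": 0},{"claw": -1,"dx": -52,"dy": 240,"dz": 0,"turn": 0},{"claw": -1,"dx": -60,"dy": 280,"dz": 0,"turn": 0},{"claw": -1,"dx": -69,"dy": 320,"dz": 0,"turn": 0}]}}

```text
time: 14.58
tool_pos: [0.5378, -0.1277, 0.1283]
tcp_rot: [0.0, 0.021, 1.0, 0.0]
ft_force: [0.5, -0.6, 0.2]
grip_width: 0.0006
finger_force: 0.0
```

Request:
{"fn": "drive_tool", "kwargs": {"motion": [{"claw": -1,"dx": -8,"dy": 40,"dz": 0,"turn": 0},{"claw": -1,"dx": -15,"dy": 70,"dz": 0,"turn": 0},{"claw": -1,"dx": -15,"dy": 74,"dz": 0,"turn": 0},{"claw": -1,"dx": -15,"dy": 74,"dz": 0,"turn": 0},{"claw": -1,"dx": -15,"dy": 74,"dz": 0,"turn": 0},{"claw": -1,"dx": -15,"dy": 74,"dz": 0,"turn": 0}]}}

```text
time: 15.08
tool_pos: [0.5553, -0.058, 0.128]
tcp_rot: [-0.0, 0.021, 1.0, -0.0]
ft_force: [0.2, -0.4, 0.3]
grip_width: 0.0002
finger_force: 0.0
```

Run:
```python
from h import *
print(inramp()); P=rp(-5,-106,14); print(P,deltas(P,RA[2]))
```

```text
(array([   6.2, -106. ,  106.1]), array([ 0.3, -0.4,  0.2]), 15.0833)
[ 0.55537905 -0.05801104  0.0352863 ] (array([-0.1, -0. , 92.8]), np.float64(0.0003), array([ 0.5553, -0.058 ,  0.128 ]), 15.0833)
```

Request:
{"fn": "drive_tool", "kwargs": {"motion": [{"claw": -1,"dx": 0,"dy": 0,"dz": 35,"turn": 0},{"claw": -1,"dx": 0,"dy": 0,"dz": 65,"turn": 0},{"claw": -1,"dx": 0,"dy": 0,"dz": 82,"turn": 0},{"claw": -1,"dx": 0,"dy": 0,"dz": 90,"turn": 0},{"claw": -1,"dx": 0,"dy": 0,"dz": 92,"turn": 0},{"claw": -1,"dx": 0,"dy": 0,"dz": 92,"turn": 0}]}}

```text
time: 15.58
tool_pos: [0.5557, -0.0586, 0.0363]
tcp_rot: [-0.0, 0.022, 1.0, -0.0]
ft_force: [0.7, 0.2, -0.2]
grip_width: 0.0003
finger_force: 0.0
```

Request:
{"fn": "drive_tool", "kwargs": {"motion": [{"claw": -1,"dx": 0,"dy": 4,"dz": 0,"turn": 0},{"claw": -1,"dx": 0,"dy": 8,"dz": 0,"turn": 0},{"claw": -1,"dx": 0,"dy": 12,"dz": 0,"turn": 0},{"claw": -1,"dx": 0,"dy": 16,"dz": 0,"turn": 0},{"claw": -1,"dx": 0,"dy": 20,"dz": 0,"turn": 0},{"claw": -1,"dx": 0,"dy": 24,"dz": 0,"turn": 0},{"claw": -1,"dx": 0,"dy": 28,"dz": 0,"turn": 0},{"claw": -1,"dx": 0,"dy": 28,"dz": 0,"turn": 0}]}}

```text
time: 16.25
tool_pos: [0.5571, -0.0291, 0.0364]
tcp_rot: [0.0, 0.021, 1.0, 0.0]
ft_force: [-0.2, 0.8, -0.2]
grip_width: 0.0005
finger_force: 0.1
```

Run:
```python
from h import *
print(inramp(), deltas(rp(-5,-70,14.8),RA[2]))
```

```text
(array([ -4.4, -77. ,  15. ]), array([-0.3,  0.8, -0.2]), 16.25) (array([0.5, 7. , 0.3]), np.float64(0.0007), array([ 0.5571, -0.0291,  0.0364]), 16.25)
```

Request:
{"fn": "drive_tool", "kwargs": {"motion": [{"claw": -1,"dx": 0,"dy": 2,"dz": 0,"turn": 0},{"claw": -1,"dx": 0,"dy": 4,"dz": 0,"turn": 0},{"claw": -1,"dx": 0,"dy": 6,"dz": 0,"turn": 0},{"claw": -1,"dx": 0,"dy": 8,"dz": 0,"turn": 0},{"claw": -1,"dx": 0,"dy": 8,"dz": 0,"turn": 0}]}}

```text
time: 16.67
tool_pos: [0.5572, -0.0216, 0.0361]
tcp_rot: [0.0, 0.022, 1.0, 0.0]
ft_force: [0.1, -1.0, -0.0]
grip_width: 0.0003
finger_force: 0.4
```

Run:
```python
from h import *
print(inramp())
```

```text
(array([ -4.6, -69.6,  14.8]), array([ 0.2, -1. , -0. ]), 16.6667)
```

Request:
{"fn": "drive_tool", "kwargs": {"motion": [{"claw": -1,"dx": 0,"dy": 2,"dz": 0,"turn": 0},{"claw": -1,"dx": 0,"dy": 4,"dz": 0,"turn": 0},{"claw": -1,"dx": 0,"dy": 6,"dz": 0,"turn": 0},{"claw": -1,"dx": 0,"dy": 7,"dz": 0,"turn": 0},{"claw": -1,"dx": 0,"dy": 7,"dz": 0,"turn": 0}]}}

```text
time: 17.08
tool_pos: [0.5573, -0.016, 0.0362]
tcp_rot: [-0.0, 0.021, 1.0, -0.001]
ft_force: [2.7, -10.2, 1.3]
grip_width: 0.0006
finger_force: 4.7
```

Run:
```python
from h import *
print(inramp())
```

```text
(array([ -4.8, -63.9,  14.9]), array([  3.2, -10.1,   0.9]), 17.0833)
```

Request:
{"fn": "drive_tool", "kwargs": {"motion": [{"claw": -1,"dx": 0,"dy": 1,"dz": 0,"turn": 0},{"claw": -1,"dx": 0,"dy": 2,"dz": 0,"turn": 0},{"claw": -1,"dx": 0,"dy": 3,"dz": 0,"turn": 0},{"claw": -1,"dx": 0,"dy": 3,"dz": 0,"turn": 0}]}}

```text
time: 17.42
tool_pos: [0.5572, -0.0152, 0.0363]
tcp_rot: [-0.001, 0.022, 1.0, -0.002]
ft_force: [6.1, -23.0, 0.2]
grip_width: 0.0005
finger_force: 10.7
```

Run:
```python
from h import *
print(inramp())
```

```text
(array([ -4.9, -63.2,  15. ]), array([  7.1, -22.7,  -0.7]), 17.4167)
```

Rigid at 23 N, so this is the end stop. Back off, rise and clear.

Request:
{"fn": "drive_tool", "kwargs": {"motion": [{"claw": -1,"dx": 0,"dy": -5,"dz": 0,"turn": 0},{"claw": -1,"dx": 0,"dy": -15,"dz": 0,"turn": 0},{"claw": -1,"dx": 0,"dy": -22,"dz": 0,"turn": 0},{"claw": -1,"dx": 0,"dy": -22,"dz": -30,"turn": 0},{"claw": -1,"dx": 0,"dy": -22,"dz": -65,"turn": 0},{"claw": -1,"dx": 0,"dy": -22,"dz": -92,"turn": 0},{"claw": -1,"dx": 0,"dy": -22,"dz": -92,"turn": 0}]}}

```text
time: 18.0
tool_pos: [0.5598, -0.0336, 0.134]
tcp_rot: [0.004, 0.021, 1.0, 0.001]
ft_force: [0.8, 0.2, -0.2]
grip_width: 0.0003
finger_force: 0.0
```

Request:
{"fn": "drive_tool", "kwargs": {"motion": [{"claw": -1,"dx": 9,"dy": -40,"dz": 0,"turn": 0},{"claw": -1,"dx": 17,"dy": -80,"dz": 0,"turn": 0},{"claw": -1,"dx": 26,"dy": -120,"dz": 0,"turn": 0},{"claw": -1,"dx": 35,"dy": -160,"dz": 0,"turn": 0},{"claw": -1,"dx": 43,"dy": -200,"dz": 0,"turn": 0},{"claw": -1,"dx": 52,"dy": -240,"dz": 0,"turn": 0},{"claw": -1,"dx": 60,"dy": -280,"dz": 0,"turn": 0},{"claw": -1,"dx": 69,"dy": -320,"dz": 0,"turn": 0}]}}

```text
time: 18.67
tool_pos: [0.473, -0.3523, 0.1281]
tcp_rot: [0.0, 0.021, 1.0, 0.0]
ft_force: [0.8, 0.3, 0.4]
grip_width: 0.0001
finger_force: 0.0
```

Request:
{"fn": "drive_tool", "kwargs": {"motion": [{"claw": -1,"dx": 8,"dy": -30,"dz": 0,"turn": 0},{"claw": -1,"dx": 15,"dy": -60,"dz": 0,"turn": 0},{"claw": -1,"dx": 15,"dy": -70,"dz": 0,"turn": 0},{"claw": -1,"dx": 15,"dy": -70,"dz": 0,"turn": 0},{"claw": -1,"dx": 15,"dy": -70,"dz": 0,"turn": 0},{"claw": -1,"dx": 15,"dy": -70,"dz": 0,"turn": 0}]}}

```text
time: 19.17
tool_pos: [0.4559, -0.419, 0.1279]
tcp_rot: [-0.0, 0.021, 1.0, 0.0]
ft_force: [0.5, 0.5, -0.7]
grip_width: 0.0003
finger_force: 0.0
```

Run:
```python
from h import *
t=eyes.grab_frame("top"); cv2.imwrite("pics/t5.png",t)
t4=cv2.imread("pics/t4.png")
for n,a in(("before",t4),("after",t)):
    g=a[:,:,1].astype(int); print(n,"row262",g[262,236:272].tolist(),"row259",g[259,236:272].tolist())
print("closed knob px",proj("top",[rp(-5,-49,31),rp(-5,-42,31),rp(-5,-35,31)]).round(1).tolist(),"open",proj("top",[rp(-5,-75,31),rp(-5,-61,31)]).round(1).tolist())
# cassette region change & bystanders
d=cv2.absdiff(t,t4).max(2)>45; d=cv2.morphologyEx(d.astype(np.uint8),cv2.MORPH_OPEN,np.ones((2,2)))
n,_,st,_=cv2.connectedComponentsWithStats(d); print(st[1:][st[1:,4]>6])
d=(cv2.absdiff(t,cv2.imread("pics/top0.png")).max(2)>45).astype(np.uint8); d=cv2.morphologyEx(d,cv2.MORPH_OPEN,np.ones((2,2)))
n,_,st,_=cv2.connectedComponentsWithStats(d); print("vs start",st[1:][st[1:,4]>6]); print(robot.read_state()["time"])
```

```text
before row262 [247, 247, 238, 246, 247, 237, 239, 239, 239, 240, 240, 241, 240, 240, 239, 241, 240, 194, 133, 113, 117, 120, 115, 97, 115, 212, 232, 181, 211, 211, 210, 213, 208, 211, 210, 212] row259 [247, 247, 246, 246, 246, 239, 235, 235, 231, 226, 227, 228, 234, 233, 232, 233, 230, 182, 123, 141, 120, 142, 114, 133, 63, 118, 195, 209, 210, 210, 212, 208, 210, 206, 193, 202]
after row262 [236, 240, 242, 237, 194, 130, 110, 116, 116, 121, 99, 75, 171, 240, 162, 210, 213, 213, 212, 209, 212, 208, 209, 207, 208, 211, 210, 212, 213, 214, 213, 214, 213, 210, 214, 212] row259 [239, 240, 240, 238, 215, 120, 127, 125, 149, 126, 140, 71, 128, 213, 175, 211, 213, 214, 212, 214, 215, 213, 214, 211, 209, 212, 214, 214, 209, 210, 207, 209, 211, 205, 199, 201]
closed knob px [[248.1, 261.1], [244.6, 260.9], [241.0, 260.7]] open [[261.3, 261.7], [254.2, 261.4]]
[[  429   187    68    52  1533]
 [  294   194   134   286 14930]
 [  440   214     5     3    12]
 [  499   224    11    21   181]
 [  515   245   108   164  2742]
 [  461   247    68   233  5521]
 [  241   257    10    11    87]
 [  414
[... 400 characters left out ...]
91     9    58   283]
 [  501   473     5     7    18]]
vs start [[  294   194   232   286 37270]
 [  215   233     5    13    46]
 [  236   234     4    22    58]
 [  227   251     2     4     8]
 [  241   257    10    11    88]
 [  254   258     9    10    70]
 [  522   298     8    13    44]
 [  512   302   128   107  1789]
 [  504   321    10    19    94]
 [  620   323     5     5    15]
 [  608   332    11    37   110]
 [  512   342     2     5    10]
 [  620   343     4     4    13]
 [  627   345     2     5    10]
 [  346   350     4     7    20]
 [  334   365     4     6    18]
 [  620   376     3     4    11]
 [  625   377     4     7    15]
 [  619   478     7     2    10]]
19.2167
```

```bash
python3 -c "
from workcell import order
print(order.close_job())"
```

```text
the job is handed in; nothing more can be done
None
```

I handed the job in at about 19 s: the cassette is home against the top stop and the lock knob is at its inner end stop, both confirmed by contact force and camera. The coverslips, timer and objective case show no change in the top view; the arm partly hid the memory stick and the decoy boxes in that last check.

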